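Put away the probes and unveil the sealing lid

TASK

Drop the two long steel probes end-down into the tall open canister, leaving the short wide-headed one in the rack. Then take the double lid off its stand by the inner lid's tall knob, so that both lids travel together, lower it onto the canister until it is seated, and let go. Last, lift the outer lid off alone, leaving the inner lid seated undisturbed on the canister, and finish while holding the outer lid in the air clear above the inner lid's knob; leave everything else on the table as it is.

Things in the scene. Friction and masses are not known exactly. Their poses are not given: they have to be found in the camera images.
- canister_mouth (a point): centre of the rim of the tall steel canister, 130 mm above the table. The canister is fixed, upright and open at the top: outer diameter 56 mm, inner 48 mm, inner floor 126 mm below the rim; a 88 mm wide, 8 mm high foot ring at the table
- stand_top (a point): centre of the rim of the low white lid stand (fixed, 30 mm high, rim 56 mm outside and 48 mm inside, base 84 mm wide) on which the double lid rests at the start, exactly as it will rest on the canister
- rack: grey plastic rack, fixed, 45 mm (x) by 125 mm (y) by 50 mm high, origin at the centre of its underside. Three upright square holes 10.5 mm wide in a row along its own y at -40, 0 and +40 mm, 42 mm deep; each holds one probe, in any order
- probe_a_mid (a point): middle of a long steel probe, 112 mm long, 56 mm from either end; its z axis points along it to the top. Upper 55 mm is a handle of 11 mm diameter, lower 57 mm a shaft of 8 mm with a blunt tip. It stands upright in the rack (leaning up to 4 degrees), its foot 8 mm above the table; 50 g
- probe_b_mid (a point): the same for the other long probe
- inner_knob (a point): point on the axis of the inner lid's upright knob, 16 mm wide, half-way up the 30 mm that stand out of the outer lid's collar (15 mm above and below). The inner lid is a steel disc 62 mm wide, 4 mm thick, with a tapered plug 42.6 mm wide, 7 mm deep under it that enters the canister. The disc's underside, which rests on the rim, is 47 mm below this point. 0.18 kg
- outer_collar (a point): centre of the outer lid's collar: tube 34 mm wide, 25 mm bore, 24 mm high, the knob passes freely through. Under it the lid's plate, 74 mm wide, 4 mm thick, with a skirt down to 26 mm below this point. It lies loose on the inner lid's disc (nested: this point 27 mm below inner_knob): lifting the knob carries both lids. Grip it by the collar; it must rise 68 mm for the skirt to clear the knob's top. 0.15 kg
- tape: bystander, leave it: tan tape roll lying flat, 54 mm wide, 22 mm high, origin at its underside
- ointment: bystander, leave it: small white jar 48 mm wide, 50 mm high, origin at its underside
- antiseptic: bystander, leave it: brown bottle 60 mm wide, 150 mm high, origin at its underside
- swab_box: bystander, leave it: cardboard box 70 x 110 x 45 mm, origin at its underside
- spatula_tool: bystander, leave it: steel spatula 160 mm long lying flat
- lamp_battery: bystander, leave it: black upright cylinder 34 mm wide, 60 mm high, origin at its underside
- short_probe: bystander, leave it: the short probe that stands in the rack's third hole: 72 mm long, with a 20 mm wide flat head; origin at its foot. Its top is 40 mm lower than the long probes' tops
Things that resemble listed ones, but are neither listed nor needed, are in the scene too. What is shaped like the part that bears outer_collar but purple is not meant.

How it is judged:
On the way, in this order (a step that is already met when the one before it is completed fails the run):
1. both long probes stand in the canister, let go (horizontal distance between each of probe_a_mid, probe_b_mid and canister_mouth below 0.022 m and z of each of probe_a_mid, probe_b_mid in the frame of canister_mouth below -0.055 m and angle between each of probe_a_mid, probe_b_mid's own z axis and vertical below 0.5 rad and contact force between the fingers and probe_a below 0.1 N and contact force between the fingers and probe_b below 0.1 N), for 0.2 s.
2. the two lids are carried together, nested, by the inner lid's knob (z of inner_knob in the frame of stand_top above 0.075 m and z of outer_collar in the frame of inner_knob below -0.023 m and contact force between the fingers and inner_lid above 0.5 N), for 0.2 s.
3. the nested lids are seated on the canister, the knob let go (z of inner_knob in the frame of canister_mouth between 0.043 and 0.05 m and horizontal distance between inner_knob and canister_mouth below 0.006 m and angle between inner_knob's own z axis and vertical below 0.06 rad and z of outer_collar in the frame of inner_knob below -0.023 m and contact force between the fingers and inner_lid below 0.1 N), for 0.2 s.
At the end, for the whole second after the job is handed in: Both long probes in the canister, end-down; inner lid seated on it (height 4 mm, centre 6 mm, level 0.06 rad) and untouched; outer lid held still in the fingers, level within 0.35 rad, 60 mm or more above its nested place, collar centre over 0.21 m high (horizontal distance between each of probe_a_mid, probe_b_mid and canister_mouth below 0.022 m and z of each of probe_a_mid, probe_b_mid in the frame of canister_mouth below -0.055 m and angle between each of probe_a_mid, probe_b_mid's own z axis and vertical below 0.5 rad and z of inner_knob in the frame of canister_mouth between 0.043 and 0.05 m and horizontal distance between inner_knob and canister_mouth below 0.006 m and angle between inner_knob's own z axis and vertical below 0.06 rad and z of outer_collar in the frame of inner_knob above 0.033 m and height (world z) of outer_collar above 0.21 m and angle between outer_collar's own z axis and vertical below 0.35 rad and contact force between the fingers and outer_lid above 1 N and contact force between outer_lid and inner_lid below 0.05 N and contact force between the fingers and inner_lid below 0.1 N and linear speed of outer_lid below 0.03 m/s); the arm keeps its last pose, push and grip.
It fails at once if the outer lid is off the inner lid while the inner lid is not seated on the canister (separated too early, or the inner lid was lifted or shifted along with it) (z of outer_collar in the frame of inner_knob above -0.015 m and not (z of inner_knob in the frame of canister_mouth between 0.043 and 0.05 m and horizontal distance between inner_knob and canister_mouth below 0.006 m and angle between inner_knob's own z axis and vertical below 0.06 rad)).
It fails at once if a bystander is disturbed (moved over 25 mm; the short probe over 20 mm) (distance of any of tape, ointment, antiseptic, swab_box, spatula_tool, lamp_battery from where it was at the start of the episode above 0.025 m or distance of short_probe from where it was at the start of the episode above 0.02 m).
It also fails if it takes over 72 s, if anything falls off the work surface, if the arm or the gripper's body presses on something with over 40 N, if the wrist force passes 120 N, or if a joint passes its speed limit or range.

ROBOT

A 6-joint arm with a two-finger parallel gripper is mounted at the origin on the work surface. World frame = base frame: x ahead of the robot, y to its left, z up, the work surface at z = 0. Lengths are in m, angles in rad, forces in N, time in s.
With the tool pointing down it reaches from about 0.3 to 0.775 m from the base axis. Payload 14.6 kg.
Tool frame: the origin (TCP) lies midway between the tips of the shut fingers; the grasp point (between the pads) lies 19 mm behind it (ctrl.pinch_z is the distance from the TCP to the grasp point, in m); z points along the fingers, y is the line along which they close (so a half turn about z gives the same grasp; the last joint's range is limited). The gripper opens to 94 mm and grips with 3 to 60 N. Pads are 16 mm wide; open, the fingers measure 119 mm over their backs; the gripper's body (75 mm by 177 mm) begins 78 mm behind the grasp point.
Start: joints at [-1.345, 0.3, 1.521, -0, 1.321, -0.067], TCP at [0.159, -0.527, 0.205] pointing down, gripper open.
Joint ranges: [-3.03, 3.03], [-0.79, 2.21], [0.23, 2.52], [-1.04, 4.18], [0, 3.07], [-2.55, 2.55]. Speed limits (rad/s): [2.22, 2.22, 2.57, 3.14, 3.14, 3.14].

INTERFACE

Orientations are given as [roll, pitch, yaw] about the fixed x, y, z axes, in that order (R = Rz(yaw) Ry(pitch) Rx(roll)).
In Python, from station import ctrl gives the robot as it stands.
- The arm moves only by the tool jog_arm, never from a script. Its argument "motion" is a list of rows, each a list of 7 numbers: the shift along the tool's x, y, z in m, then the turn, a rotation vector about the tool's x, y, z in rad, then the opening, from -1 (shut) to 1 (fully open). In form: [[tx, ty, tz, rx, ry, rz, gripper], ...]. A call has 1 to 5 rows; each row shifts and turns the commanded pose from where the row before left it, along the tool's axes as they then stand; what a row does not reach is not made up. A row lasts 1/10 s, in which the tool goes at most 50 mm and 8.59 degrees, less where a joint would pass 70% of its speed; a pose out of reach is approached as far as the arm can. A call is refused whole if a number of a shift passes 0.05 or a number of a turn 0.15, either way. A call with a gripper value outside its range is refused whole. The fingers move at their own pace and stop on an object; "squeeze" is the grip in N (left out, the last holds). Time passes only in rows, so rows that do not move let the fingers close. It gives the time, the measured TCP pose, the force, the opening and the grip force at its end, in the units of the state.
- ctrl.get_obs(): the state, without advancing time (a new reading comes with each control period).
- ctrl.camera(name): name is "side" or "top" or "wrist"; returns the picture (420x560x3 uint8, red, green, blue); there is no depth.
- ctrl.camera_model(name): a dict with "intrinsics" (3x3 intrinsics, pixels), "rvec" (rotation vector, rad) and "tvec" (3), from world to camera coordinates, as OpenCV has them. Camera axes: x right, y down, z forward; pixel columns grow to the right and rows downward; lengths in m; the calibration is good to about 2 mm. The wrist camera is an equidistant fisheye: a pixel r from the principal point sees the ray r / f radians off the axis. A picture is of the moment at which its call begins: read the wrist's pose just before it. camera_model takes no time and is no camera call; for the wrist camera it gives the pose at the moment of the call.
- ctrl.hand_in(): hands the job in; it is judged then, once.
The state is a dict: "time_s": time; "qpos": joint angles; "joint_vel": joint speeds; "tau": joint torques, N m; "ee_pos": TCP position; "eef_rot": TCP orientation; "force": force on the tool from outside, world axes, zero at the start; "moment": the same for the moment, N m; "grip_width": finger opening in m; "grip_force": force on a finger pad.
Only numpy, scipy, OpenCV 4.12 (cv2) and the standard library are available. Lean on these libraries where they do the work, as an engineer would, in place of code of your own. Each camera call takes 0.05 s, during which the arm holds its last target. There are 200 camera calls.

## Working session

There is one attempt and no reset: what is moved stays moved. The work goes in short steps, Python scripts to look and compute and a tool call to move; the robot and the scene stay as the last step left them, time stands still between calls to the robot, and variables do not carry over. Pictures are saved under pics/ and viewed, at most 10 in all, crops included, and the job is handed in when it is done.

Besides the shell and the picture viewer there is one more tool, called after "Emit:" as name([rows], argument=value, ...), one row to a line, values as JSON. jog_arm: Moves the arm, as the interface text tells. Its arguments: {"type":"object","properties":{"motion":{"type":"array"},"squeeze":{"type":"number"}},"required":["motion"]}

```bash
mkdir -p pics; cat > h.py <<'E'
import numpy as np, cv2
from station import ctrl
def snap(n,f):
    m=ctrl.camera_model(n); im=ctrl.camera(n)
    cv2.imwrite(f,im[:,:,::-1]); return m,im
def ray(m,u,v,fish=False):
    K=np.array(m["intrinsics"]);R=cv2.Rodrigues(np.array(m["rvec"],float))[0];t=np.array(m["tvec"],float).ravel()
    x=(u-K[0,2])/K[0,0];y=(v-K[1,2])/K[1,1]
    if fish:
        r=np.hypot(x,y); d=np.array([x/r*np.sin(r),y/r*np.sin(r),np.cos(r)]) if r>1e-9 else np.array([0,0,1.])
    else: d=np.array([x,y,1.])
    return -R.T@t, R.T@d/np.linalg.norm(d)
def plane(m,u,v,z,fish=False):
    o,d=ray(m,u,v,fish); return o+d*(z-o[2])/d[2]
def proj(m,p,fish=False):
    K=np.array(m["intrinsics"]);R=cv2.Rodrigues(np.array(m["rvec"],float))[0];t=np.array(m["tvec"],float).ravel()
    c=R@np.array(p)+t
    if fish:
        r=np.hypot(c[0],c[1]);th=np.arctan2(r,c[2]);c=np.array([c[0]/r*th,c[1]/r*th,1])
    return (K@(c/c[2]))[:2]
def tri(*rs):
    A=sum(np.eye(3)-np.outer(d,d) for o,d in rs);b=sum((np.eye(3)-np.outer(d,d))@o for o,d in rs)
    return np.linalg.solve(A,b)
E
python3 - <<'E'
from h import *
for n in("top","side"):
    m,im=snap(n,f"pics/{n}0.png"); o,d=ray(m,280,210); print(n,o.round(3),d.round(3),m["intrinsics"])
m,im=snap("wrist","pics/w0.png"); print(ray(m,280,210,True),m["intrinsics"])
print(ctrl.get_obs())
E
```

```text
top [ 0.477 -0.038  1.442] [ 0.031 -0.005 -1.   ] [[465.04182526   0.         283.62548193]
 [  0.         465.04182526 208.89336539]
 [  0.           0.           1.        ]]
side [-0.082  0.515  0.697] [ 0.6   -0.549 -0.582] [[442.87821936   0.         277.16552219]
 [  0.         442.87821936 203.70087176]
 [  0.           0.           1.        ]]
(array([ 0.23808736, -0.50198936,  0.38449267]), array([-0.27910829, -0.06816889, -0.95783692])) [[325.1922621    0.         284.90361229]
 [  0.         325.1922621  211.08879848]
 [  0.           0.           1.        ]]
{'time_s': 0.15, 'qpos': array([-1.34460746e+00,  3.00376617e-01,  1.52142297e+00,  8.24686692e-06,
        1.32069712e+00, -6.65778494e-02]), 'joint_vel': array([-6.13314358e-04, -9.68641830e-04, -1.91359428e-03,  1.21899742e-03,
       -8.01515211e-05,  8.61084043e-04]), 'tau': array([ 4.16004223e-04, -5.31962585e+01, -3.52820599e+01,  7.07859616e-02,
        2.36096786e-02, -7.43140640e-05]), 'ee_pos': array([ 0.15869855, -0.52640398,  0.20500504]), 'eef_rot': array([-3.14069113e+00, -6.81162460e-05,  2.92764645e-01]), 'force': array([-0.64411657,  0.34849288,  0.43378431]), 'moment': array([ 0.01323982,  0.05249492, -0.01353112]), 'grip_force': 0.0, 'grip_width': 0.09383607488214875}
```

View pics/top0.png

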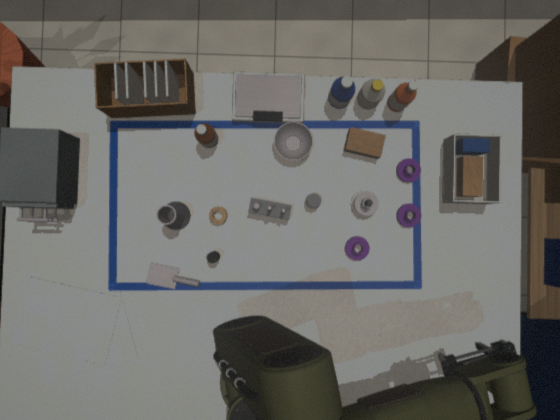

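View pics/side0.png

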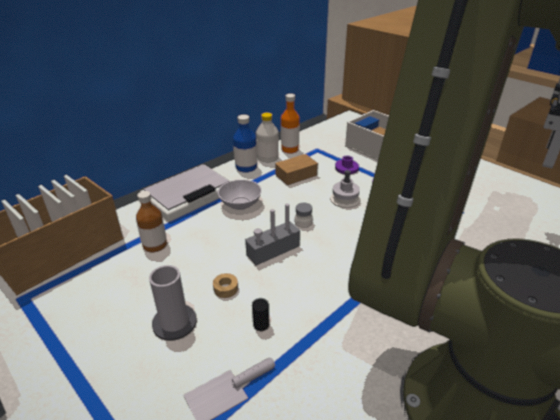

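Top view: canister rim (167,214). Rack (270,209), with two slim tall pins on its right and one wide head on its left. White/steel double lid on its stand (366,203). Possible mix-ups: purple lids at (408,170), (408,215) and (357,248), the bowl at (293,142), and the ointment jar at (313,201). By its colour and stand I choose (366,203), and I'll check it in a crop.

```bash
python3 - <<'E'
from h import *
t=cv2.imread("pics/top0.png");s=cv2.imread("pics/side0.png")
def c(im,u,v,w,h,k): return cv2.resize(im[v:v+h,u:u+w],None,fx=k,fy=k,interpolation=cv2.INTER_CUBIC)
a=np.hstack([c(t,235,180,80,60,5),c(t,330,175,80,60,5)])
b=np.hstack([c(s,230,190,100,75,4),c(s,310,145,100,75,4)])
cv2.imwrite("pics/crop.png",np.vstack([a,b]))
m=ctrl.camera_model("top")
for n,u,v,z in[("can",167,214,.13),("foot",176,216,0.008),("knob",368,203,.092),("stand",366,205,.0),("rackR",289,215,.05),("rackL",251,203,.05)]: print(n,plane(m,u,v,z).round(4))
E
```

```text
can [0.4983 0.2719 0.13  ]
foot [0.4949 0.273  0.008 ]
knob [ 0.5468 -0.3012  0.092 ]
stand [ 0.5451 -0.313   0.    ]
rackR [ 0.5065 -0.0731  0.05  ]
rackL [0.5393 0.0416 0.05  ]
```

View pics/crop.png

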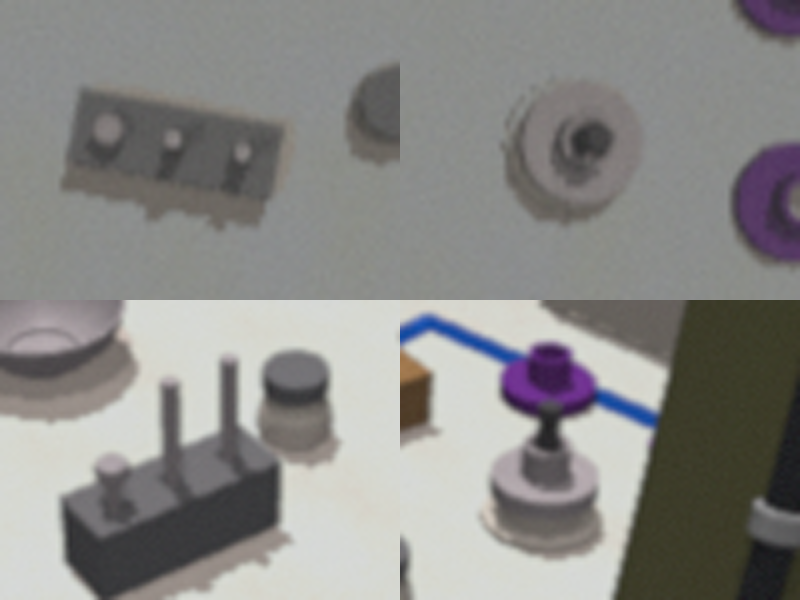

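Crop confirms it: the rack's wide short head is its left (+y) hole and the two long probes are at the middle and right. The steel double lid with the dark knob is the non-purple one.

```bash
cat >> h.py <<'E'
from scipy.spatial.transform import Rotation as Ro
def to(p,yaw=None):
    "tool-frame shift and turn from the measured pose to TCP p, tool straight down at yaw"
    o=ctrl.get_obs();R=Ro.from_euler("xyz",o["eef_rot"]);Y=o["eef_rot"][2] if yaw is None else yaw
    T=Ro.from_euler("xyz",[np.pi,0,Y])
    print("shift",(R.inv().apply(np.array(p)-o["ee_pos"])).round(4),"turn",(R.inv()*T).as_rotvec().round(3),"z",o["ee_pos"].round(4),"shift after turn",(T.inv().apply(np.array(p)-o["ee_pos"])).round(4))
E
python3 - <<'E'
from h import *
mt=ctrl.camera_model("top");ms=ctrl.camera_model("side")
for n,a,b,z in[("p1",(269.6,207.6),(272.5,210),.12),("p2",(283.4,210),(287.2,204.5),.12),("knob",(368.4,203),(347.2,170.7),.092)]:
    print(n,tri(ray(mt,*a),ray(ms,*b)).round(4),plane(mt,*a,z).round(4),plane(ms,*b,z).round(4))
to([0.51,-0.04,0.26],1.295)
E
```

```text
p1 [ 0.5242 -0.016   0.1204] [ 0.5245 -0.0156  0.12  ] [ 0.5243 -0.0168  0.12  ]
p2 [ 0.5183 -0.0555  0.1194] [ 0.5188 -0.055   0.12  ] [ 0.5172 -0.0555  0.12  ]
knob [ 0.5461 -0.3019  0.0964] [ 0.5468 -0.3023  0.092 ] [ 0.5503 -0.3083  0.092 ]
shift [ 0.4767 -0.3644 -0.0546] turn [-1.000e-03 -1.000e-03 -1.002e+00] z [ 0.1587 -0.5264  0.205 ] shift after turn [ 0.5637  0.2056 -0.055 ]
```

Emit:
jog_arm([
  [0, 0, -0.01, 0, 0, -0.145, 0],
  [0, 0, -0.01, 0, 0, -0.145, 0],
  [0, 0, -0.01, 0, 0, -0.145, 0],
  [0, 0, -0.01, 0, 0, -0.145, 0],
  [0, 0, -0.01, 0, 0, -0.145, 0],
])

```text
time_s: 0.65
ee_pos: [0.1587, -0.5265, 0.2556]
eef_rot: [-3.141, -0.0, 1.024]
force: [0.2, -0.1, -1.2]
grip_width: 0.0573
grip_force: 0.0
```

Emit:
jog_arm([
  [0, 0, 0, 0, 0, -0.145, 0],
  [0, 0, 0, 0, 0, -0.132, 0],
  [0, 0, 0, 0, 0, 0, 0],
])

```text
time_s: 0.95
ee_pos: [0.1587, -0.5265, 0.2553]
eef_rot: [-3.141, -0.0, 1.297]
force: [0.7, -0.1, 0.0]
grip_width: 0.0468
grip_force: 0.0
```

Emit:
jog_arm([
  [0.042, 0.0155, 0, 0, 0, 0, 0],
  [0.042, 0.0155, 0, 0, 0, 0, 0],
  [0.042, 0.0155, 0, 0, 0, 0, 0],
  [0.042, 0.0155, 0, 0, 0, 0, 0],
  [0.042, 0.0155, 0, 0, 0, 0, 0],
])

```text
time_s: 1.45
ee_pos: [0.2912, -0.344, 0.2554]
eef_rot: [3.142, -0.0, 1.29]
force: [1.1, 0.0, 0.0]
grip_width: 0.0469
grip_force: 0.0
```

Emit:
jog_arm([
  [0.042, 0.0155, 0, 0, 0, 0, 0],
  [0.042, 0.0155, 0, 0, 0, 0, 0],
  [0.042, 0.0155, 0, 0, 0, 0, 0],
  [0.042, 0.0155, 0, 0, 0, 0, 0],
  [0.042, 0.0155, 0, 0, 0, 0, 0],
])

```text
time_s: 1.95
ee_pos: [0.4231, -0.163, 0.2555]
eef_rot: [3.141, 0.0, 1.29]
force: [-0.4, -0.1, 0.6]
grip_width: 0.047
grip_force: 0.0
```

Emit:
jog_arm([
  [0.042, 0.0155, 0, 0, 0, 0, 0],
  [0.042, 0.0155, 0, 0, 0, 0, 0],
  [0.042, 0.0155, 0, 0, 0, 0, 0],
  [0, 0, 0, 0, 0, 0, 0],
  [0, 0, 0, 0, 0, 0, 0],
])

```text
time_s: 2.45
ee_pos: [0.5014, -0.0557, 0.255]
eef_rot: [-3.141, 0.0, 1.293]
force: [-0.2, -0.8, -0.6]
grip_width: 0.0469
grip_force: 0.0
```

```bash
python3 - <<'E'
from h import *
m,im=snap("wrist","pics/w1.png")
print(proj(m,[.5242,-.016,.12],True),proj(m,[.5183,-.0555,.12],True))
to([.5183,-.0555,.2],1.295)
E
```

```text
[298.39539966 156.38052351] [303.1455133  195.85357341]
shift [0.0057 0.0163 0.0552] turn [-0.001  0.    -0.002] z [ 0.5011 -0.0565  0.2552] shift after turn [0.0056 0.0163 0.0552]
```

View pics/w1.png

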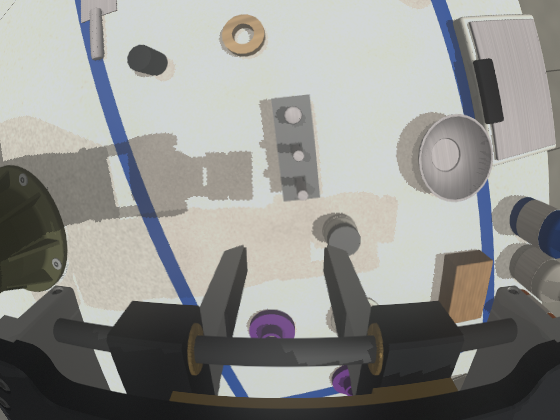

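The wrist view shows the long probe tops at about (298,156) and (303,196), matching their predicted pixels. The rack is at (290,150) and the ointment at (340,235). I'll go down on the second probe.

Emit:
jog_arm([
  [0.0055, 0.016, 0.02, 0, 0, 0, 0],
  [0, 0, 0.035, 0, 0, 0, 0],
  [0, 0, 0.04, 0, 0, 0, 0],
  [0, 0, 0.04, 0, 0, 0, 0],
  [0, 0, 0.03, 0, 0, 0, 0],
])

```text
time_s: 3.0
ee_pos: [0.517, -0.0566, 0.0885]
eef_rot: [-3.14, 0.0, 1.291]
force: [0.4, 0.0, 0.2]
grip_width: 0.0474
grip_force: 0.0
```

Emit:
jog_arm([
  [0, 0, 0, 0, 0, 0, -1],
  [0, 0, 0, 0, 0, 0, -1],
  [0, 0, 0, 0, 0, 0, -1],
  [0, 0, 0, 0, 0, 0, -1],
  [0, 0, 0, 0, 0, 0, -1],
], squeeze=20)

```text
time_s: 3.5
ee_pos: [0.5188, -0.0554, 0.0916]
eef_rot: [3.14, -0.0, 1.295]
force: [1.1, 0.1, 1.9]
grip_width: 0.0104
grip_force: 19.2
```

Emit:
jog_arm([
  [0, 0, -0.03, 0, 0, 0, -1],
  [0, 0, -0.04, 0, 0, 0, -1],
  [0, 0, -0.04, 0, 0, 0, -1],
  [0, 0, -0.045, 0, 0, 0, -1],
  [0, 0, 0, 0, 0, 0, -1],
])

```text
time_s: 4.0
ee_pos: [0.52, -0.0555, 0.2519]
eef_rot: [3.132, -0.001, 1.295]
force: [-0.9, 0.3, 0.6]
grip_width: 0.0107
grip_force: 20.0
```

```bash
python3 - <<'E'
from h import *
m,im=snap("side","pics/s1.png"); mt,it=snap("top","pics/t1.png")
# canister rim: ellipse in side view
a=cv2.imread("pics/side0.png")[255:345,140:205]; b=cv2.imread("pics/top0.png")[190:240,145:200]; c=it[190:240,145:200,::-1]
w=im[60:300,150:400,::-1]
k=[cv2.resize(a,(300,400),interpolation=2),cv2.resize(b,(400,400),interpolation=2)]
cv2.imwrite("pics/can.png",np.hstack(k))
g=cv2.resize(w,(500,480)); cv2.imwrite("pics/s1c.png",g)
to([.4983,.2719,.25],1.295)
E
```

```text
shift [ 0.3093 -0.1085 -0.004 ] turn [ 0.002 -0.    -0.   ] z [ 0.5184 -0.0552  0.2462] shift after turn [ 0.3093 -0.1084 -0.0038]
```

View pics/can.png

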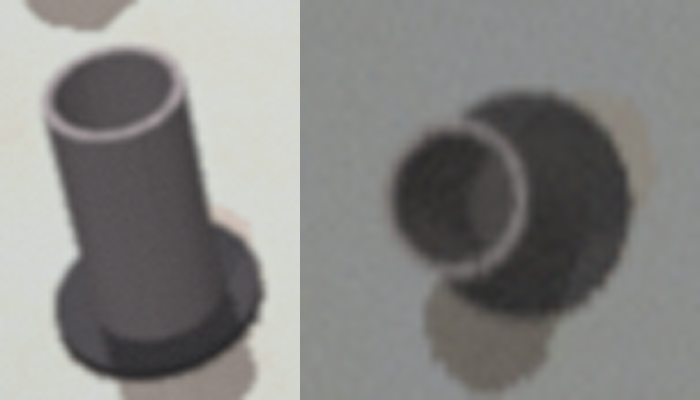

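The rim centre is at about (166.6,214.9) in top and (165.0,275.9) in side.

```bash
python3 - <<'E'
from h import *
mt=ctrl.camera_model("top");ms=ctrl.camera_model("side")
a=ray(mt,166.6,214.9);b=ray(ms,165.,275.9)
print(tri(a,b),plane(mt,166.6,214.9,.13),plane(ms,165.,275.9,.13))
# foot centre, top
print(plane(mt,145+(540-300)*55/400,190+204*50/400,.008))
p=plane(mt,166.6,214.9,.13)
to([p[0]-.006,p[1],.26],1.295)
E
```

```text
[0.49577371 0.27308822 0.12961947] [0.49575328 0.27297389 0.13      ] [0.49540702 0.27327111 0.13      ]
[0.49656052 0.26694833 0.008     ]
shift [ 0.308 -0.117 -0.014] turn [ 0.002 -0.    -0.   ] z [ 0.5184 -0.0552  0.2462] shift after turn [ 0.308  -0.1169 -0.0138]
```

View pics/s1c.png

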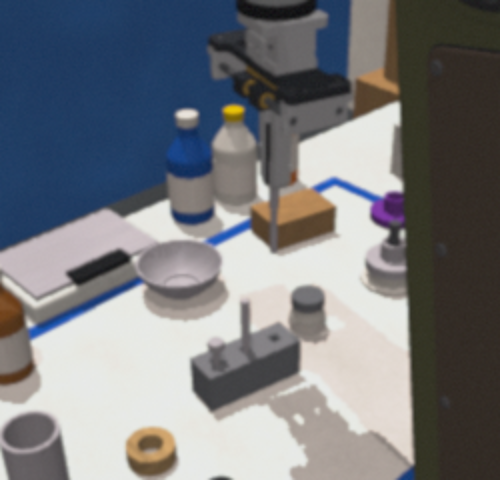

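The probe is held upright, with its foot at (275,250) in the crop and the hole empty. I'll carry it over the canister.

Emit:
jog_arm([
  [0.0385, -0.0146, -0.014, 0, 0, 0, -1],
  [0.0385, -0.0146, 0, 0, 0, 0, -1],
  [0.0385, -0.0146, 0, 0, 0, 0, -1],
  [0.0385, -0.0146, 0, 0, 0, 0, -1],
  [0.0385, -0.0146, 0, 0, 0, 0, -1],
])

```text
time_s: 4.6
ee_pos: [0.4996, 0.1514, 0.258]
eef_rot: [-3.14, 0.001, 1.295]
force: [0.3, -0.8, 0.3]
grip_width: 0.0104
grip_force: 20.0
```

Emit:
jog_arm([
  [0.0385, -0.0146, 0, 0, 0, 0, -1],
  [0.0385, -0.0146, 0, 0, 0, 0, -1],
  [0.0385, -0.0146, 0, 0, 0, 0, -1],
  [0, 0, 0, 0, 0, 0, -1],
  [0, 0, 0, 0, 0, 0, -1],
])

```text
time_s: 5.1
ee_pos: [0.4893, 0.2731, 0.2579]
eef_rot: [-3.14, 0.002, 1.296]
force: [-0.0, -0.8, -0.6]
grip_width: 0.0104
grip_force: 20.0
```

```bash
python3 - <<'E'
from h import *
to([.4896,.273,.15],1.295)
m,im=snap("wrist","pics/w2.png"); ms,s=snap("side","pics/s2.png")
a=cv2.resize(im[60:300,150:400,::-1],(400,384)); b=cv2.resize(s[120:340,80:280,::-1],(350,385))[:384]
cv2.imwrite("pics/c2.png",np.hstack([a,b]))
E
```

```text
shift [1.000e-04 5.000e-04 1.079e-01] turn [-0.002  0.002  0.001] z [0.4893 0.2731 0.2579] shift after turn [-1.000e-04  3.000e-04  1.079e-01]
```

View pics/c2.png

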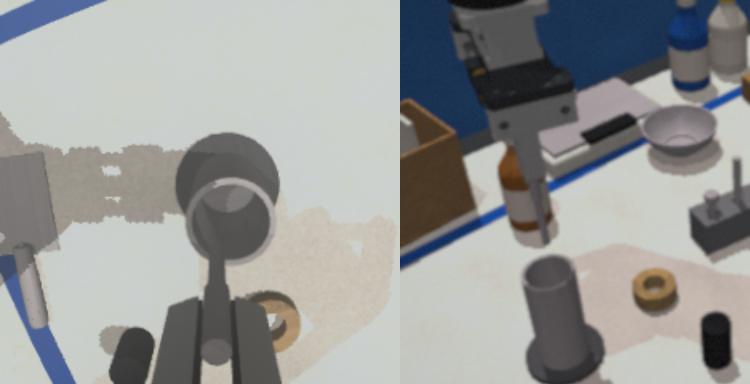

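The probe points into the mouth at (230,220) in the wrist crop. I'll lower it and release.

Emit:
jog_arm([
  [0, 0, 0.03, 0, 0, 0, -1],
  [0, 0, 0.04, 0, 0, 0, -1],
  [0, 0, 0.035, 0, 0, 0, -1],
  [0, 0, 0.016, 0, 0, 0, -1],
  [0, 0, 0, 0, 0, 0, -1],
])

```text
time_s: 5.7
ee_pos: [0.4891, 0.2713, 0.1361]
eef_rot: [-3.138, 0.003, 1.293]
force: [-0.1, 1.1, -1.5]
grip_width: 0.0107
grip_force: 20.0
```

Emit:
jog_arm([
  [0, 0, 0, 0, 0, 0, -0.4],
  [0, 0, 0, 0, 0, 0, -0.4],
  [0, 0, 0, 0, 0, 0, -0.4],
  [0, 0, 0, 0, 0, 0, -0.4],
  [0, 0, -0.03, 0, 0, 0, -0.4],
])

```text
time_s: 6.2
ee_pos: [0.4885, 0.2723, 0.166]
eef_rot: [-3.137, 0.004, 1.295]
force: [0.1, -0.3, 1.0]
grip_width: 0.0283
grip_force: 0.0
```

Emit:
jog_arm([
  [0, 0, -0.04, 0, 0, 0, -0.4],
  [0, 0, -0.03, 0, 0, 0, -0.4],
  [0, 0, 0, 0, 0, 0, 0],
  [0, 0, 0, 0, 0, 0, 0],
])

```text
time_s: 6.6
ee_pos: [0.4899, 0.273, 0.2387]
eef_rot: [3.141, -0.001, 1.295]
force: [0.2, 0.4, -1.3]
grip_width: 0.0406
grip_force: 0.0
```

```bash
python3 - <<'E'
from h import *
m,im=snap("wrist","pics/w3.png"); ms,s=snap("side","pics/s3.png")
a=cv2.resize(im[60:300,150:400,::-1],(400,384)); b=cv2.resize(s[120:340,80:330,::-1],(400,384))
cv2.imwrite("pics/c3.png",np.hstack([a,b]))
to([.5242,-.016,.24],1.295)
E
```

```text
shift [-0.2684  0.1121 -0.0026] turn [-0.001  0.001 -0.   ] z [0.4895 0.2728 0.2373] shift after turn [-0.2684  0.1121 -0.0027]
```

View pics/c3.png

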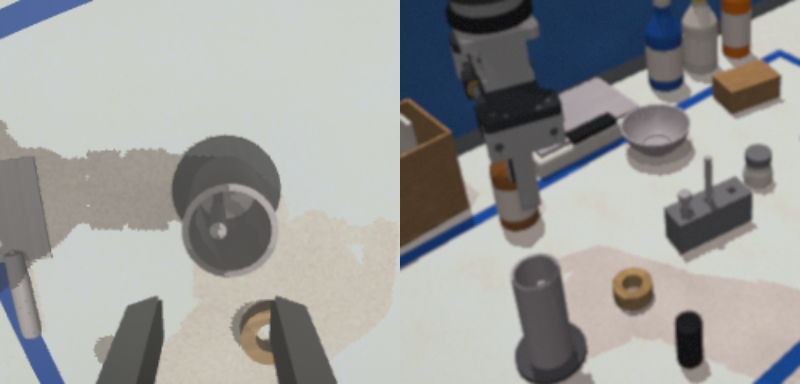

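The first probe is inside the canister, its top seen at (222,230) in the crop. Next I'll work out where that top is and go to the second probe.

Emit:
jog_arm([
  [-0.0385, 0.016, 0, 0, 0, 0, 0],
  [-0.0385, 0.016, 0, 0, 0, 0, 0],
  [-0.0385, 0.016, 0, 0, 0, 0, 0],
  [-0.0385, 0.016, 0, 0, 0, 0, 0],
  [-0.0385, 0.016, 0, 0, 0, 0, 0],
])

```text
time_s: 7.2
ee_pos: [0.5139, 0.0643, 0.2373]
eef_rot: [-3.14, 0.001, 1.295]
force: [-0.3, 0.3, -0.2]
grip_width: 0.0469
grip_force: 0.0
```

Emit:
jog_arm([
  [-0.0385, 0.016, 0, 0, 0, 0, 0],
  [-0.0375, 0.016, 0, 0, 0, 0, 0],
  [0, 0, 0, 0, 0, 0, 0],
  [0, 0, 0, 0, 0, 0, 0],
])

```text
time_s: 7.6
ee_pos: [0.5241, -0.0163, 0.2374]
eef_rot: [-3.14, 0.0, 1.293]
force: [-0.1, 1.1, 0.3]
grip_width: 0.0472
grip_force: 0.0
```

```bash
python3 - <<'E'
from h import *
m=ctrl.camera_model("wrist");im=ctrl.camera("wrist")
u,v=proj(m,[.5242,-.016,.12],True);print(u,v)
c=im[int(v)-20:int(v)+21,int(u)-20:int(u)+21].astype(int).sum(2)//3
g=cv2.GaussianBlur(c.astype(np.float32),(7,7),0);print("brightest offset",np.subtract(np.unravel_index(g.argmax(),g.shape),20),g.max(),np.median(c))
o=[0.4895,.2728,.2373] # pose of picture w3 -> shift camera model
e=ctrl.get_obs();print(plane(m,288.75,203.75,.115,True)+np.array(o)-e["ee_pos"])
to([.5242,-.016,.0915],1.295)
E
```

```text
287.0498652833273 204.99156365542922
brightest offset [-20  20] 165.64258 115.0
[0.49109197 0.27169143 0.11466197]
shift [-0.0005  0.0004  0.1461] turn [-0.001  0.    -0.   ] z [ 0.5242 -0.0155  0.2376] shift after turn [-0.0005  0.0002  0.1461]
```

Emit:
jog_arm([
  [0, 0, 0.03, 0, 0, 0, 0],
  [0, 0, 0.04, 0, 0, 0, 0],
  [0, 0, 0.04, 0, 0, 0, 0],
  [0, 0, 0.036, 0, 0, 0, 0],
  [0, 0, 0, 0, 0, 0, 0],
])

```text
time_s: 8.15
ee_pos: [0.5219, -0.0144, 0.0883]
eef_rot: [-3.134, 0.001, 1.297]
force: [-0.1, 0.3, 0.2]
grip_width: 0.0476
grip_force: 0.0
```

Emit:
jog_arm([
  [0, 0, 0, 0, 0, 0, -1],
  [0, 0, 0, 0, 0, 0, -1],
  [0, 0, 0, 0, 0, 0, -1],
  [0, 0, 0, 0, 0, 0, -1],
  [0, 0, 0, 0, 0, 0, -1],
])

```text
time_s: 8.65
ee_pos: [0.5247, -0.0159, 0.0932]
eef_rot: [3.14, -0.0, 1.295]
force: [-0.4, 0.1, 1.4]
grip_width: 0.0106
grip_force: 18.6
```

Emit:
jog_arm([
  [0, 0, -0.03, 0, 0, 0, -1],
  [0, 0, -0.04, 0, 0, 0, -1],
  [0, 0, -0.04, 0, 0, 0, -1],
  [0, 0, -0.045, 0, 0, 0, -1],
  [0, 0, 0, 0, 0, 0, -1],
])

```text
time_s: 9.15
ee_pos: [0.5261, -0.0161, 0.2536]
eef_rot: [3.132, -0.002, 1.295]
force: [-0.2, 0.4, -0.6]
grip_width: 0.0107
grip_force: 20.0
```

```bash
python3 - <<'E'
from h import *
to([.508,.275,.255],1.295)
E
```

```text
shift [ 0.2751 -0.0968 -0.0019] turn [ 0.009 -0.002 -0.   ] z [ 0.5261 -0.0161  0.2536] shift after turn [ 0.2751 -0.0967 -0.0014]
```

Emit:
jog_arm([
  [0.0385, -0.0133, 0, 0, 0, 0, -1],
  [0.0385, -0.0133, 0, 0, 0, 0, -1],
  [0.0385, -0.0133, 0, 0, 0, 0, -1],
  [0.0385, -0.0133, 0, 0, 0, 0, -1],
  [0.0385, -0.0133, 0, 0, 0, 0, -1],
])

```text
time_s: 9.65
ee_pos: [0.5125, 0.189, 0.2471]
eef_rot: [-3.141, 0.0, 1.295]
force: [0.3, 0.6, -0.4]
grip_width: 0.0106
grip_force: 20.0
```

Emit:
jog_arm([
  [0.0385, -0.0133, 0, 0, 0, 0, -1],
  [0.0435, -0.0145, 0, 0, 0, 0, -1],
  [0, 0, 0, 0, 0, 0, -1],
  [0, 0, 0, 0, 0, 0, -1],
])

```text
time_s: 10.05
ee_pos: [0.5081, 0.2744, 0.2467]
eef_rot: [-3.141, 0.001, 1.296]
force: [0.2, -0.5, -0.9]
grip_width: 0.0108
grip_force: 20.0
```

```bash
python3 - <<'E'
from h import *
to([.508,.275,.137],1.295)
m,im=snap("wrist","pics/w4.png"); ms,s=snap("side","pics/s4.png")
a=cv2.resize(im[60:300,150:400,::-1],(400,384)); b=cv2.resize(s[120:340,80:330,::-1],(400,384))
cv2.imwrite("pics/c4.png",np.hstack([a,b]))
E
```

```text
shift [ 0.0007 -0.0002  0.1097] turn [-0.001  0.001  0.001] z [0.5081 0.2744 0.2467] shift after turn [ 0.0006 -0.0003  0.1097]
```

View pics/c4.png

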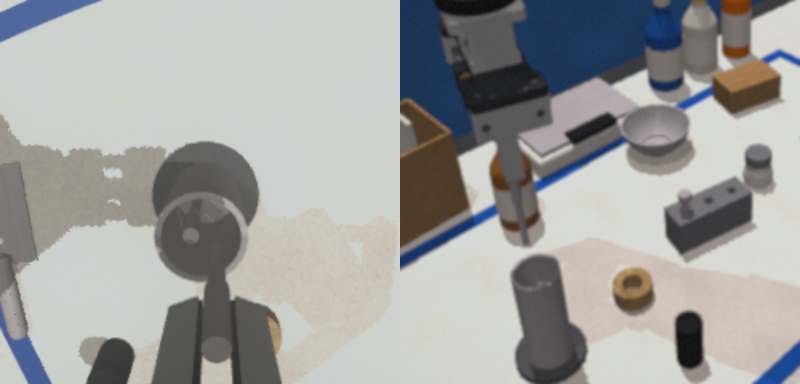

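The second probe's tip at (217,265) lies right of the first probe's top at (190,236) and within the rim. I'll lower it and release.

Emit:
jog_arm([
  [0, 0, 0.03, 0, 0, 0, -1],
  [0, 0, 0.03, 0, 0, 0, -1],
  [0, 0, 0.03, 0, 0, 0, -1],
  [0, 0, 0.019, 0, 0, 0, -1],
  [0, 0, 0, 0, 0, 0, -1],
])

```text
time_s: 10.65
ee_pos: [0.5078, 0.2722, 0.1361]
eef_rot: [-3.138, 0.003, 1.293]
force: [0.5, -0.1, -0.3]
grip_width: 0.0105
grip_force: 20.0
```

Emit:
jog_arm([
  [0, 0, 0, 0, 0, 0, -0.4],
  [0, 0, 0, 0, 0, 0, -0.4],
  [0, 0, 0, 0, 0, 0, -0.4],
  [0, 0, 0, 0, 0, 0, -0.4],
  [0, 0, -0.03, 0, 0, 0, -0.4],
])

```text
time_s: 11.15
ee_pos: [0.5072, 0.2733, 0.1659]
eef_rot: [-3.137, 0.004, 1.295]
force: [-2.0, -0.5, -0.5]
grip_width: 0.0287
grip_force: 0.0
```

Emit:
jog_arm([
  [0, 0, -0.04, 0, 0, 0, -0.4],
  [0, 0, -0.035, 0, 0, 0, -0.4],
  [0, 0, 0, 0, 0, 0, 0],
  [0, 0, 0, 0, 0, 0, 0],
])

```text
time_s: 11.55
ee_pos: [0.5086, 0.2739, 0.2439]
eef_rot: [3.141, -0.001, 1.295]
force: [-0.5, -0.2, 0.2]
grip_width: 0.0406
grip_force: 0.0
```

```bash
python3 - <<'E'
from h import *
m,im=snap("wrist","pics/w5.png"); ms,s=snap("side","pics/s5.png")
# same model poses as later use
np.savez("w5.npz",K=m["intrinsics"],r=m["rvec"],t=m["tvec"])
a=cv2.resize(im[140:260,220:360,::-1],(467,400)); b=cv2.resize(s[255:345,140:205,::-1],(300,400))
cv2.imwrite("pics/c5.png",np.hstack([a,b]))
to([.5465,-.302,.25],1.295)
E
```

```text
shift [-0.5435  0.1937 -0.0073] turn [-0.001  0.001 -0.   ] z [0.5081 0.2737 0.2423] shift after turn [-0.5435  0.1937 -0.0077]
```

View pics/c5.png

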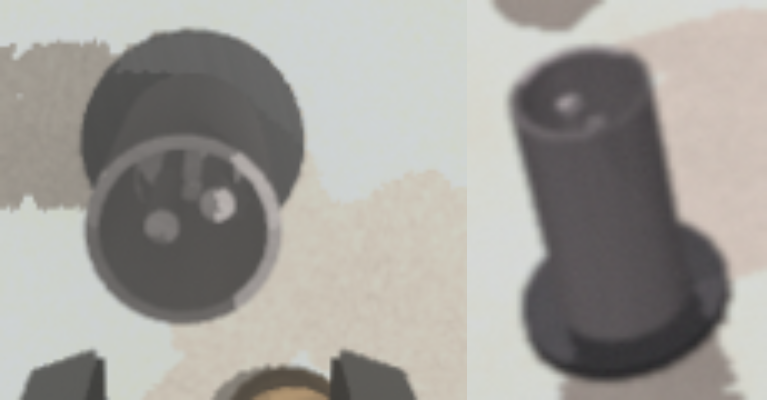

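Both probes stand in the canister, with tops at (160,226) and (217,205) in the crop. The rim centre is at about (183,228) in the crop. My picture views are used up, so from here I measure by number only. I'll travel to the lids.

```bash
python3 - <<'E'
from h import *
z=np.load("w5.npz");m=dict(intrinsics=z["K"],rvec=z["r"],tvec=z["t"])
print("rim",plane(m,275.05,208.4,.13,True))
for u,v in((160,226),(217,205)): print("probe top",plane(m,220+u*.3,140+v*.3,.116,True))
E
```

```text
rim [0.49748069 0.27510981 0.13      ]
probe top [0.48942507 0.27375934 0.116     ]
probe top [0.50739084 0.27536    0.116     ]
```

Emit:
jog_arm([
  [-0.0385, 0.0137, 0, 0, 0, 0, 0],
  [-0.0385, 0.0137, 0, 0, 0, 0, 0],
  [-0.0385, 0.0137, 0, 0, 0, 0, 0],
  [-0.0385, 0.0137, 0, 0, 0, 0, 0],
  [-0.0385, 0.0137, 0, 0, 0, 0, 0],
])

```text
time_s: 12.15
ee_pos: [0.5214, 0.0684, 0.2422]
eef_rot: [-3.14, 0.001, 1.295]
force: [0.4, -0.8, 0.6]
grip_width: 0.0469
grip_force: 0.0
```

Emit:
jog_arm([
  [-0.0385, 0.0137, 0, 0, 0, 0, 0],
  [-0.0385, 0.0137, 0, 0, 0, 0, 0],
  [-0.0385, 0.0137, 0, 0, 0, 0, 0],
  [-0.0385, 0.0137, 0, 0, 0, 0, 0],
  [-0.0385, 0.0137, 0, 0, 0, 0, 0],
])

```text
time_s: 12.65
ee_pos: [0.5349, -0.1355, 0.2422]
eef_rot: [-3.14, -0.0, 1.295]
force: [-0.6, 0.1, 0.4]
grip_width: 0.0473
grip_force: 0.0
```

Emit:
jog_arm([
  [-0.0385, 0.0137, 0, 0, 0, 0, 0],
  [-0.0385, 0.0137, 0, 0, 0, 0, 0],
  [-0.0385, 0.0137, 0, 0, 0, 0, 0],
  [-0.0385, 0.0137, 0, 0, 0, 0, 0],
  [0, 0, 0, 0, 0, 0, 0],
])

```text
time_s: 13.15
ee_pos: [0.5451, -0.3009, 0.241]
eef_rot: [-3.139, -0.0, 1.291]
force: [0.1, 0.2, -0.8]
grip_width: 0.0464
grip_force: 0.0
```

```bash
python3 - <<'E'
from h import *
ctrl.camera("side") # let settle
m,im=snap("wrist","pics/w6.png")
u,v=proj(m,[.5465,-.302,.092],True);print(u,v)
to([.5465,-.302,.2],1.295)
c=cv2.cvtColor(im,cv2.COLOR_RGB2GRAY)[int(v)-44:int(v)+60:4,int(u)-60:int(u)+60:4];print(int(u)-60,int(v)-44)
print("\n".join(" ".join(f"{x:3d}" for x in r) for r in c))
E
```

```text
288.94989980095966 199.76913657881326
shift [-0.0043  0.0022  0.0418] turn [-0.002 -0.001 -0.001] z [ 0.5457 -0.2973  0.2418] shift after turn [-0.0043  0.002   0.0418]
228 155
169 168 168 166 167 167 162 220 220 219 220 220 220 164 193 214 215 204 174 221 221 221 221 221 221 221 221 221 221 221
141 144 138 150 166 166 165 220 220 220 220 157 163 163 163 163 167 209 220 220 191 221 221 221 221 221 220 221 220 221
139 137 139 139 139 138 169 219 220 166 137 163 160 132 194 199 196 198 194 123 220 218 221 221 221 221 221 221 221 220
142 142 140 140 140 140 138 213 163 157 162 122 198 196 199 193 194 193 196 198 191 210 195 221 221 221 221 221 221 221
138 141 142 142 142 136 141 144 141 134 140 198 195 194 193 196 199 194 192 189 191 196 207 219 221 221 221 221 221 221
141 137 133 140 143 140 141 141 134 128 171 190 184 194 194 192 188 190 193 192 192 192 195 202 221 221 221 221 221 221
139 138 134 141 138 137 137 140 126 168 176 176 158 115 112  95  97 116 192 193 193 193 196 208 221 221 221 221 221 221
140 139 139 138 139 138 139 138 130 156 167 166 117 118 108 169 168 159 105 176 189
[... 1496 characters left out ...]
 212 210 213 213 211 211 214 213 210 214 213 213 211 213 213 212 209 210 208 206 209 213 208 210 213
209 210 208 214 213 213 210 209 210 213 210 212 213 211 211 211 211 210 213 210 208 208 210 210 212 209 210 213 209 211
210 212 215 213 215 213 210 213 213 213 213 213 215 211 213 214 210 213 210 212 215 211 209 211 212 209 210 206 211 211
210 210 111 100 130 210 207 212 214 213 209 213 213 211 214 211 208 213 210 218 219 219 208 210 179  98  99 153 213 210
100 100 100 100  72 218 217 217 215 213 213 213 214 214 209 210 212 213 213 211 213 215 219 217  93  82  97  97  96  97
100 100 100  98  71 220 220 220 219 217 214 214 210 215 213 214 213 210 211 210 210 210 210 210  88  68  96  97  96  97
```

```bash
python3 - <<'E'
from h import *
m=ctrl.camera_model("wrist");g=cv2.cvtColor(cv2.imread("pics/w6.png"),cv2.COLOR_BGR2GRAY)
k=np.zeros_like(g);k[192:216,278:306]=1
mk=((g>92)&(g<104)&(k>0)).astype(np.uint8)
n,l,s,c=cv2.connectedComponentsWithStats(cv2.morphologyEx(mk,cv2.MORPH_OPEN,np.ones((3,3),np.uint8)))
i=1+s[1:,4].argmax();print(s[i],c[i]); x,y,w,h=s[i][:4]
for u,v in(c[i],(x+w/2-.5,y+h/2-.5)): print("knob top",plane(m,u,v,.092,True))
print("size mm", np.linalg.norm(plane(m,x,y+h/2,.092,True)-plane(m,x+w,y+h/2,.092,True)))
for r in g[188:218,274:310:1][::2]: print(" ".join(f"{x:3d}" for x in r))
# right-bottom arc of plate edge (bright table > 203 beyond it): rays out from plate centre
cu,cv=proj(m,[.5465,-.302,.038],True);P=[]
for a in np.radians(np.arange(-20,90,5)):
    for r in range(24,50):
        u,v=cu+r*np.cos(a),cv+r*np.sin(a)
        if g[int(round(v)),int(round(u))]>203: P.append(plane(m,u,v,.036,True)[:2]);break
P=np.array(P);A=np.c_[2*P,np.ones(len(P))];q=np.linalg.lstsq(A,(P**2).sum(1),rcond=None)[0];print("plate",q[:2],np.sqrt(q[2]+q[:2]@q[:2]),len(P))
E
```

```text
[286 197  13  12 131] [291.96183206 202.66412214]
knob top [ 0.54902366 -0.3046319   0.092     ]
knob top [ 0.54911003 -0.30447057  0.092     ]
size mm 0.013663741543755997
118 118 117 112 103 127 158 167 166 163 155 126  89  77  77  77  78  77  78  78  79  79  81 112 137 156 165 167 167 155 135 159 174 174 174 174
117 117 117 107 122 143 147 128 114 116 114  92  76  76  77  77  77  77  78  77  79  79  79  89 109 117 136 163 170 169 169 164 169 173 171 171
118 118 118 127 123 115 115 115 115 114 102  82  76  76  76  77  77  78  78  77  78  79  80  83 106 116 116 119 152 167 168 170 172 174 174 174
117 117 117 117 115 114 111 105 110 115 103  82  75  76  76  76  77  78  77  77  78  79  79  80 100 113 110  98 127 161 170 170 171 172 172 172
117 117 114 114 115 115 108  96  97 128 120  87  75  76  76  79  83  83  85  85  82  80  79  79  90 102 100  93 116 156 170 171 171 174 174 175
117 116 116 117 117 117 110  98  92 106 108  89  77  84  94  99 100 100 100 101 101 100  95  86  82  89  94  93 130 161 168 168 171 174 174 173
144 118 118 117 115 115 115 105  99 102  94  84  91  98  99  99
[... 588 characters left out ...]
  99  98  98 105 134 161 169 171 172 172 172 172 171 170 171 171 171
173 171 172 172 171 171 172 172 173 173 172 172 170 168 160 149 141 136 135 143 149 152 164 171 171 171 171 170 171 171 170 170 171 169 170 171
171 171 172 172 172 172 172 171 171 171 172 173 173 173 173 173 173 173 172 172 170 170 171 171 170 170 170 170 170 171 172 172 173 174 175 175
171 171 171 171 172 171 172 173 173 173 173 173 172 171 170 170 170 170 170 171 170 170 170 170 171 172 173 174 174 174 174 174 174 173 173 179
198 189 180 174 172 172 171 171 170 170 170 170 170 170 170 170 170 170 171 171 172 173 173 173 174 173 173 173 173 173 172 175 180 196 212 215
plate [ 0.5478308  -0.30520746] 0.039146850897034534 22
```

```bash
cat >> h.py <<'E'
def knob(box,z,fn,lo=92,hi=104):
    m,im=snap("wrist",fn);g=cv2.cvtColor(im,cv2.COLOR_RGB2GRAY)
    k=np.zeros_like(g);k[box[1]:box[3],box[0]:box[2]]=1
    mk=cv2.morphologyEx(((g>lo)&(g<hi)&(k>0)).astype(np.uint8),cv2.MORPH_OPEN,np.ones((3,3),np.uint8))
    n,l,s,c=cv2.connectedComponentsWithStats(mk);i=1+s[1:,4].argmax();x,y,w,h=s[i][:4]
    p=plane(m,x+w/2-.5,y+h/2-.5,z,True);print("knob top",s[i],p.round(4),"TCP",ctrl.get_obs()["ee_pos"].round(4));return p
E
python3 - <<'E'
from h import *
p=knob((276,190,308,218),.092,"pics/w7.png")
to([p[0],p[1],.068],1.295)
E
```

```text
knob top [286 198  13  13 127] [ 0.5487 -0.306   0.092 ] TCP [ 0.5459 -0.2965  0.2423]
shift [-0.0086  0.0056  0.1743] turn [-0.002 -0.001 -0.   ] z [ 0.5459 -0.2965  0.2423] shift after turn [-0.0084  0.0052  0.1743]
```

Emit:
jog_arm([
  [-0.0075, 0.005, 0.03, 0, 0, 0, 0],
  [0, 0, 0.04, 0, 0, 0, 0],
  [0, 0, 0.04, 0, 0, 0, 0],
  [0, 0, 0.03, 0, 0, 0, 0],
  [0, 0, 0.015, 0, 0, 0, 0],
])

```text
time_s: 13.8
ee_pos: [0.5482, -0.3036, 0.0856]
eef_rot: [-3.138, -0.001, 1.296]
force: [0.5, -0.5, -1.4]
grip_width: 0.0472
grip_force: 0.0
```

Emit:
jog_arm([
  [0, 0, 0, 0, 0, 0, 0],
  [0, 0, 0.01, 0, 0, 0, 0],
  [0, 0, 0.01, 0, 0, 0, 0],
  [0, 0, 0, 0, 0, 0, 0],
  [0, 0, 0, 0, 0, 0, 0],
])

```text
time_s: 14.3
ee_pos: [0.5491, -0.3056, 0.0688]
eef_rot: [3.141, 0.0, 1.295]
force: [1.2, -0.6, 0.3]
grip_width: 0.0468
grip_force: 0.0
```

```bash
python3 - <<'E'
from h import *
to([.5482,-.304,.066],1.295); print(ctrl.get_obs()["force"])
E
```

```text
shift [ 0.0013 -0.0013  0.0028] turn [ 0.  0. -0.] z [ 0.5491 -0.3056  0.0688] shift after turn [ 0.0013 -0.0013  0.0028]
[ 1.24724593 -0.64029247  0.33360059]
```

Emit:
jog_arm([
  [0, 0, 0.0025, 0, 0, 0, 0],
  [0, 0, 0, 0, 0, 0, -1],
  [0, 0, 0, 0, 0, 0, -1],
  [0, 0, 0, 0, 0, 0, -1],
  [0, 0, 0, 0, 0, 0, -1],
], squeeze=40)

```text
time_s: 14.8
ee_pos: [0.549, -0.3056, 0.0661]
eef_rot: [3.141, 0.0, 1.295]
force: [3.9, -0.9, 2.4]
grip_width: 0.0185
grip_force: 2.3
```

Emit:
jog_arm([
  [0, 0, 0, 0, 0, 0, -1],
  [0, 0, -0.005, 0, 0, 0, -1],
  [0, 0, -0.01, 0, 0, 0, -1],
  [0, 0, -0.01, 0, 0, 0, -1],
  [0, 0, 0, 0, 0, 0, -1],
])

```text
time_s: 15.3
ee_pos: [0.5497, -0.306, 0.0931]
eef_rot: [3.139, 0.001, 1.295]
force: [0.3, -0.2, -3.5]
grip_width: 0.0153
grip_force: 40.0
```

Emit:
jog_arm([
  [0, 0, -0.02, 0, 0, 0, -1],
  [0, 0, -0.03, 0, 0, 0, -1],
  [0, 0, -0.04, 0, 0, 0, -1],
  [0, 0, -0.04, 0, 0, 0, -1],
  [0, 0, -0.02, 0, 0, 0, -1],
])

```text
time_s: 15.8
ee_pos: [0.5494, -0.3058, 0.245]
eef_rot: [3.137, 0.001, 1.295]
force: [0.1, 0.3, -4.1]
grip_width: 0.0152
grip_force: 40.0
```

Emit:
jog_arm([
  [0, 0, 0, 0, 0, 0, -1],
  [0, 0, 0, 0, 0, 0, -1],
])

```text
time_s: 16.0
ee_pos: [0.5487, -0.3054, 0.2397]
eef_rot: [-3.14, -0.0, 1.295]
force: [-0.3, -0.1, -4.2]
grip_width: 0.0156
grip_force: 40.0
```

```bash
python3 - <<'E'
from h import *
m,im=snap("wrist","pics/w8.png");g=cv2.cvtColor(im,cv2.COLOR_RGB2GRAY)
o=ctrl.get_obs();p=o["ee_pos"];print(p,o["force"],o["grip_width"])
u,v=proj(m,p-[0,0,.03],True);print(u,v)
u0=int(u)-120;v0=int(v)-75
print(u0,v0);print("\n".join(" ".join(f"{x:3d}" for x in r) for r in g[v0:v0+130:6,u0:u0+240:8]))
to([.4965,.274,.24],1.295)
E
```

```text
[ 0.54846144 -0.30527461  0.23894446] [-0.40963033  0.45980834 -3.71439632] 0.015061193790312555
287.21024368770804 239.33118864156847
167 164
142 140 138 137 137 141 144 145 145 141 142 176 223 167 125 223 129 223 224 224 224 225 225 224 224 224 223 206 164  87
136 115  75  70 137 142 141 146 141 144 143 143 138 207 218 223 199 186 223 224 224 224 224 224 224 223 224 215 167  87
 79  74  75  75  72 138 143 140 140 140 141 128 136 208 209 210 222 182 221 222 224 224 224 224 224 223 223 216 168  88
 74  74  74  75  75  68 142 142 142 138 142 129 136 207 208 209 209 139 211 216 215 223 224 224 224 224 224 224 224  89
 73  68  67  71  75  76 142 142 139 138 139 135 134  95  95  96  95 127 211 215 213 222 224 224 224 224 223 223 223 223
 74  76  86  66  75  76 138 137 141 139 141 126 137 192 196 179 136 138  95 217 216 218 215 214 217 224 224 224 224 223
 75  67 138  67  76  76 138 140 135 138 131 116 115 156 172 116 131 138 137  96 215 217 217 216 217 220 213 217 216 223
 76  69  69  72  97  97 214 208 171 205 115 116 113 115 114 116 116 115 131 134 199 214 216 216 215 216 217 214 218 2
[... 1122 characters left out ...]
 105  94  92  54  58  57  56  85  89  91 109 212 212 214 153  98 106 100  75 108
224 224 224 223 224 224 223 223 223 222  96  94  92  55  66  65  63  79  89  91 221 213  99  93  94 100 106 107 108 222
224 224 224 223 224 224 223 223 222 221  95  94  92  59  67  66  65  53  89  90  96  98  99  97  98 101 222 222 222 223
224 223 224 224 223 223 222 223 222 222  95  94  92  55  66  66  66  51  90  90  97  98  99 203 221 221 221 222 222 223
223 224 223 223 223 223 223 222 221 221  95  93  92  73  66  66  60  52  90  90  92 221 221 221 222 222 222 222 222 222
shift [ 5.432e-01 -2.079e-01 -1.000e-04] turn [-0.003 -0.001 -0.   ] z [ 0.5485 -0.3053  0.2389] shift after turn [ 0.5432 -0.2077 -0.0011]
```

```bash
cat >> h.py <<'E'
from scipy.optimize import least_squares
def circ(m,g,c,z,R,angs,r0,r1,test,dbg=False):
    "fit circle of radius R on plane z to edge points: first test(g) true along rays from pixel c"
    P=[]
    for a in np.radians(angs):
        for r in np.arange(r0,r1,.5):
            u,v=c[0]+r*np.cos(a),c[1]+r*np.sin(a)
            if test(cv2.getRectSubPix(g,(1,1),(float(u),float(v)))[0,0]): P.append(plane(m,u,v,z,True)[:2]);break
    P=np.array(P);f=lambda q:np.hypot(*(P-q[:2]).T)-R
    s=least_squares(f,P.mean(0),loss="soft_l1",f_scale=.0005);print("centre",s.x.round(4),"n",len(P),"res mm",np.median(abs(f(s.x)))*1e3);return s.x
E
python3 - <<'E'
from h import *
m=ctrl.camera_model("wrist");g=cv2.cvtColor(cv2.imread("pics/w8.png"),cv2.COLOR_BGR2GRAY);p=ctrl.get_obs()["ee_pos"]
c=proj(m,p-[0,0,.028],True);z=p[2]-.028
for A in(list(range(-45,25,5))+list(range(160,215,5)),range(-45,25,5),range(160,215,5)): print(circ(m,g,c,z,.037,A,36,65,lambda x:x>160)-p[:2])
R=Ro.from_euler("z",1.295).as_matrix()[:2,:2];print("tool x axis",R[:,0])
E
```

```text
centre [ 0.5464 -0.3047] n 25 res mm 0.2176855040461334
[-0.00207536  0.00056525]
centre [ 0.6163 -0.3101] n 14 res mm 2.835245825498052
[ 0.06785033 -0.00481529]
centre [ 0.5463 -0.3051] n 11 res mm 0.10390967163986103
[-0.00216592  0.00019842]
tool x axis [0.27231326 0.96220865]
```

Emit:
jog_arm([
  [0.036, -0.0138, 0, 0, 0, 0, -1],
  [0.036, -0.0138, 0, 0, 0, 0, -1],
  [0.036, -0.0138, 0, 0, 0, 0, -1],
  [0.036, -0.0138, 0, 0, 0, 0, -1],
  [0.036, -0.0138, 0, 0, 0, 0, -1],
])

```text
time_s: 16.55
ee_pos: [0.5307, -0.112, 0.239]
eef_rot: [-3.139, -0.0, 1.295]
force: [1.1, 1.3, -3.7]
grip_width: 0.0152
grip_force: 40.0
```

Emit:
jog_arm([
  [0.036, -0.0138, 0, 0, 0, 0, -1],
  [0.036, -0.0138, 0, 0, 0, 0, -1],
  [0.036, -0.0138, 0, 0, 0, 0, -1],
  [0.036, -0.0138, 0, 0, 0, 0, -1],
  [0.036, -0.0138, 0, 0, 0, 0, -1],
])

```text
time_s: 17.05
ee_pos: [0.5133, 0.0799, 0.2392]
eef_rot: [-3.139, 0.001, 1.295]
force: [1.4, 0.6, -3.6]
grip_width: 0.0152
grip_force: 40.0
```

Emit:
jog_arm([
  [0.036, -0.0138, 0, 0, 0, 0, -1],
  [0.036, -0.0138, 0, 0, 0, 0, -1],
  [0.036, -0.0138, 0, 0, 0, 0, -1],
  [0, 0, 0, 0, 0, 0, -1],
  [0, 0, 0, 0, 0, 0, -1],
])

```text
time_s: 17.55
ee_pos: [0.5032, 0.1939, 0.2393]
eef_rot: [-3.139, 0.002, 1.296]
force: [-0.6, -0.9, -4.6]
grip_width: 0.0155
grip_force: 40.0
```

```bash
python3 - <<'E'
from h import *
for i in range(3): ctrl.camera("top")
m,im=snap("wrist","pics/w9.png");g=cv2.cvtColor(im,cv2.COLOR_RGB2GRAY);p=ctrl.get_obs()["ee_pos"]
z=p[2]-.028;c=proj(m,p-[0,0,.028],True);print(p)
for A in(list(range(-45,25,5))+list(range(160,215,5)),range(-45,25,5),range(160,215,5)): print(circ(m,g,c,z,.037,A,36,65,lambda x:x>160)-p[:2])
u,v=proj(m,[.4965,.274,.13],True);print("rim px",u,v,"plate px",c)
u0=int(u)-60;v0=int(v)-50;print(u0,v0);print("\n".join(" ".join(f"{x:3d}" for x in r) for r in g[v0:v0+80:3,u0:u0+120:4]))
E
```

```text
[0.50396284 0.19262948 0.2405255 ]
centre [0.5019 0.1947] n 25 res mm 0.22925625411763378
[-0.00207465  0.00208749]
centre [0.502  0.1949] n 14 res mm 0.29582011508174144
[-0.0019441   0.00231236]
centre [0.5017 0.1944] n 11 res mm 0.10341624418701983
[-0.00227134  0.00176674]
rim px 253.93363345597936 124.59310634073121 plate px [287.67861884 240.98293701]
193 74
216 217 216 216 217 217 217 216 217 217 216 216 216 216 216 217 215 216 215 216 216 216 216 216 216 216 216 217 216 217
217 217 217 216 217 217 217 217 216 216 216 215 216 216 216 216 215 216 215 216 216 216 216 216 216 216 217 216 217 217
217 216 217 216 217 216 217 217 216 216 215 216 216 216 216 216 216 216 216 216 216 216 216 216 216 216 216 217 217 217
215 217 217 216 217 217 216 216 216 216 216 216 216 216 216 216 216 216 216 216 216 216 216 216 216 216 216 216 216 216
217 216 217 216 216 217 216 216 216 216 216 216 216 216 216 215 216 205 215 216 216 216 216 216 216 216 216 216 217 216
217 216 216 216 216 216 216 216 216 216 216 216 215 216 216 111 108 110 109 110 108 200 216 216 216 216 216 216 216 216
216 216 217 2
[... 1806 characters left out ...]
 206 157 156 155 190 100 101  99  98  88  95 113 113 134 114 108 130 187  98  99  99 209 212 216 216
215 215 215 215 214 215 197 160 155 185 121  99  98  96  89  88  89  95 107  91  92 184 126  99  98 195 207 207 216 216
215 215 215 215 215 214 215 214 214 201 185  97  96  95  94  88  90  91  92  92 166 186  96  98 106 205 205 206 216 216
215 215 214 215 215 214 215 214 214 215 190 180  97  94  94  90  91  91  92 152 183 109  96  96 206 206 206 205 216 216
215 215 215 215 215 215 214 215 214 215 215 189 187 144 101  90  91 118 189 188 117  97  97 201 204 208 209 213 216 216
215 215 214 215 215 215 215 158 158 158 154 157 182 185 186 183 182 185 176 105  96 106 204 206 207 204 207 216 216 216
```

```bash
cat >> h.py <<'E'
def rim(m,g,guess):
    c=proj(m,[*guess,.13],True);A=np.arange(0,360,8)
    return circ(m,g,c,.13,.024,A,23,36,lambda x:x>150)
E
python3 - <<'E'
from h import *
m=ctrl.camera_model("wrist");g=cv2.cvtColor(cv2.imread("pics/w9.png"),cv2.COLOR_BGR2GRAY)
q=rim(m,g,[.4985,.275]);q=rim(m,g,q)
to([q[0],q[1],.24],1.295)
E
```

```text
centre [0.4967 0.2748] n 45 res mm 0.29917200420610107
centre [0.4967 0.2748] n 45 res mm 0.2736778083196681
shift [ 0.077  -0.0295  0.0005] turn [-0.001  0.    -0.002] z [0.504  0.1926 0.2405] shift after turn [ 0.0771 -0.0294  0.0005]
```

Emit:
jog_arm([
  [0.026, -0.01, 0, 0, 0, 0, -1],
  [0.026, -0.01, 0, 0, 0, 0, -1],
  [0.025, -0.0092, 0, 0, 0, 0, -1],
  [0, 0, 0, 0, 0, 0, -1],
  [0, 0, 0, 0, 0, 0, -1],
])

```text
time_s: 18.25
ee_pos: [0.4968, 0.2751, 0.2406]
eef_rot: [-3.141, 0.001, 1.295]
force: [-0.0, -0.1, -4.4]
grip_width: 0.0152
grip_force: 40.0
```

Emit:
jog_arm([
  [0, 0, 0.02, 0, 0, 0, -1],
  [0, 0, 0.02, 0, 0, 0, -1],
  [0, 0, 0.015, 0, 0, 0, -1],
  [0, 0, 0, 0, 0, 0, -1],
  [0, 0, 0, 0, 0, 0, -1],
])

```text
time_s: 18.75
ee_pos: [0.4972, 0.2749, 0.1866]
eef_rot: [3.141, -0.0, 1.294]
force: [0.6, -0.7, -3.0]
grip_width: 0.015
grip_force: 40.0
```

```bash
python3 - <<'E'
from h import *
to([.4967,.2748,.1665],1.295); print(ctrl.get_obs()["force"])
E
```

```text
shift [-0.0002 -0.0004  0.0201] turn [ 0.    -0.    -0.001] z [0.4972 0.2749 0.1866] shift after turn [-0.0002 -0.0004  0.0201]
[ 0.560834   -0.74884623 -2.99092962]
```

Emit:
jog_arm([
  [0, 0, 0.005, 0, 0, 0, -1],
  [0, 0, 0.005, 0, 0, 0, -1],
  [0, 0, 0.005, 0, 0, 0, -1],
  [0, 0, 0, 0, 0, 0, -1],
])

```text
time_s: 19.15
ee_pos: [0.4965, 0.2755, 0.1702]
eef_rot: [-3.141, 0.001, 1.295]
force: [-0.1, 0.7, -3.6]
grip_width: 0.0154
grip_force: 40.0
```

Emit:
jog_arm([
  [0, 0, 0.002, 0, 0, 0, -1],
  [0, 0, 0.002, 0, 0, 0, -1],
  [0, 0, 0, 0, 0, 0, -1],
])

```text
time_s: 19.45
ee_pos: [0.4967, 0.2757, 0.1667]
eef_rot: [-3.141, 0.0, 1.295]
force: [0.0, -0.4, -3.8]
grip_width: 0.0151
grip_force: 40.0
```

Emit:
jog_arm([
  [0, 0, 0.001, 0, 0, 0, -1],
  [0, 0, 0, 0, 0, 0, -1],
  [0, 0, 0, 0, 0, 0, -1],
])

```text
time_s: 19.75
ee_pos: [0.4969, 0.2757, 0.1662]
eef_rot: [3.141, -0.0, 1.295]
force: [-0.8, -0.8, -1.9]
grip_width: 0.015
grip_force: 40.0
```

Emit:
jog_arm([
  [0, 0, 0.001, 0, 0, 0, -1],
  [0, 0, 0, 0, 0, 0, -1],
  [0, 0, 0, 0, 0, 0, -1],
])

```text
time_s: 20.05
ee_pos: [0.497, 0.2756, 0.1661]
eef_rot: [3.141, -0.001, 1.295]
force: [-3.9, -4.5, 7.7]
grip_width: 0.0154
grip_force: 40.0
```

Emit:
jog_arm([
  [0, 0, -0.001, 0, 0, 0, -1],
  [0, 0, 0, 0, 0, 0, -0.2],
  [0, 0, 0, 0, 0, 0, -0.2],
  [0, 0, 0, 0, 0, 0, -0.2],
  [0, 0, 0, 0, 0, 0, -0.2],
])

```text
time_s: 20.55
ee_pos: [0.4968, 0.2757, 0.166]
eef_rot: [3.142, -0.0, 1.295]
force: [1.0, -0.2, 0.1]
grip_width: 0.0371
grip_force: 0.0
```

Emit:
jog_arm([
  [0, 0, -0.02, 0, 0, 0, 0.1],
  [0, 0, -0.02, 0, 0, 0, 0.1],
  [0, 0, -0.02, 0, 0, 0, 0.1],
  [0, 0, -0.01, 0, 0, 0, 0.1],
  [0, 0, 0, 0, 0, 0, 0.1],
])

```text
time_s: 21.05
ee_pos: [0.4971, 0.2759, 0.237]
eef_rot: [3.14, -0.001, 1.295]
force: [-0.5, 0.2, 0.1]
grip_width: 0.0516
grip_force: 0.0
```

```bash
python3 - <<'E'
from h import *
for i in range(3): ctrl.camera("top")
m,im=snap("wrist","pics/w10.png");g=cv2.cvtColor(im,cv2.COLOR_RGB2GRAY);p=ctrl.get_obs()["ee_pos"];print(p)
c=proj(m,[.4967,.2755,.192],True);d=proj(m,[.4967,.2755,.162],True);print("knob top px",c,"collar top px",d)
u0=int(c[0])-60;v0=int(c[1])-60;print(u0,v0);print("\n".join(" ".join(f"{x:3d}" for x in r) for r in g[v0:v0+110:4,u0:u0+120:4]))
E
```

```text
[0.49646589 0.27550377 0.23478023]
knob top px [287.75180365 233.14954341] collar top px [287.50948122 220.11191086]
227 173
155 155 154 153 152 152 153  78  79  83 102 146 127 126 125 154 124 169 177 115  92  93  96  96 208 208 208 208 208 209
151 154 151 151 149 150 149  77  91 126 126 125 126 125 124 125 122 124 179 180 175  96  95  95 198 209 208 209 209 209
152 152 153 148 149 146 150 106 125 126 125 123 124 121 124 125 125 123 163 173 172 174 103  94 198 197 208 209 208 209
153 150 150 151 151 147 118 126 123 124 123 122 125 126 124 122 121 120 172 174 178 173 176  97 201 200 207 208 208 209
149 146 151 152 151 146 123 124 122 124 126 126 123 121 119 119 120 123 173 174 175 175 177 176 199 198 203 207 208 209
150 148 150 150 148 128 125 127 127 124 122 118 120  96  83  83 105 122 174 175 176 175 176 179 198 203 195 209 207 198
152 148 150 147 144 128 126 124 120 119 119 104  83  82  82  82  82  82 169 175 178 177 175 174 177 200 200 203 195 198
152 153 151 148 146 123 119 119 120 122 119  83 103 119 119 118 117  88  81 169 173 175 175 177 176 199 199 200 201 195
206 205 205 173
[... 1684 characters left out ...]
 207 206 206 206 191 192 194 197 192 194 191 196 127  78  78 150 152 150 140 134 103  62  74  90  90
 92  92  65  65 120 206 207 206 206 197 194 192 191 195 195 196 132 129  77 130 138 136 141 142 149 108  61  61  89  90
 91  90  64  64 117 206 206 206 191 196 196 197 193 194 195 197 131 129 126 129 133 197 193 189 145  87  61  62  88  89
 91  75  64  64 176 206 194 194 195 185 197 194 196 196 195 196 197 132 140 138 175 197 193 127  80 124  60  60  75  89
 90  63  63  64 200 194 195 195 198 195 197 195 194 199 197 200 194 136 136 135  91  83  85  79  80 156  60  61  60  88
 88  63  64  63 196 200 196 196 194 197 198 196 197 198 199 199 199 200 135 136 139  86  80  80 128 152  60  60  59  88
```

The knob top is where predicted, so the lids are seated. I'll descend around the collar.

Emit:
jog_arm([
  [0, 0, 0.02, 0, 0, 0, 0.1],
  [0, 0, 0.025, 0, 0, 0, 0.1],
  [0, 0, 0.025, 0, 0, 0, 0.1],
  [0, 0, 0.015, 0, 0, 0, 0.1],
  [0, 0, 0, 0, 0, 0, 0.1],
])

```text
time_s: 21.75
ee_pos: [0.4956, 0.2751, 0.1482]
eef_rot: [-3.138, 0.003, 1.295]
force: [-1.3, 0.5, -0.7]
grip_width: 0.0522
grip_force: 0.0
```

Emit:
jog_arm([
  [0, 0, 0.004, 0, 0, 0, 0.1],
  [0, 0, 0.003, 0, 0, 0, 0.1],
  [0, 0, 0, 0, 0, 0, 0.1],
  [0, 0, 0, 0, 0, 0, 0.1],
])

```text
time_s: 22.15
ee_pos: [0.4969, 0.2758, 0.1444]
eef_rot: [3.141, -0.0, 1.295]
force: [-0.2, 1.0, -0.8]
grip_width: 0.0516
grip_force: 0.0
```

Emit:
jog_arm([
  [0, 0, 0.002, 0, 0, 0, 0],
  [0, 0, 0, 0, 0, 0, -0.1],
  [0, 0, 0, 0, 0, 0, -0.2],
  [0, 0, 0, 0, 0, 0, -0.25],
  [0, 0, 0, 0, 0, 0, -0.35],
], squeeze=20)

```text
time_s: 22.65
ee_pos: [0.4967, 0.2757, 0.142]
eef_rot: [-3.141, -0.0, 1.295]
force: [-0.8, 0.4, 0.3]
grip_width: 0.0348
grip_force: 20.0
```

Emit:
jog_arm([
  [0, 0, 0, 0, 0, 0, -0.5],
  [0, 0, 0, 0, 0, 0, -0.8],
  [0, 0, 0, 0, 0, 0, -1],
  [0, 0, 0, 0, 0, 0, -1],
])

```text
time_s: 23.05
ee_pos: [0.4967, 0.2757, 0.142]
eef_rot: [-3.142, -0.0, 1.295]
force: [-2.3, 0.3, 0.9]
grip_width: 0.0349
grip_force: 20.0
```

Gripped the collar (34.9 mm). I'll lift slowly and straight up.

Emit:
jog_arm([
  [0, 0, -0.005, 0, 0, 0, -1],
  [0, 0, -0.005, 0, 0, 0, -1],
  [0, 0, -0.01, 0, 0, 0, -1],
  [0, 0, 0, 0, 0, 0, -1],
  [0, 0, 0, 0, 0, 0, -1],
])

```text
time_s: 23.55
ee_pos: [0.4969, 0.2757, 0.1623]
eef_rot: [3.141, -0.0, 1.295]
force: [-1.1, -0.1, -1.6]
grip_width: 0.0349
grip_force: 20.0
```

Emit:
jog_arm([
  [0, 0, -0.01, 0, 0, 0, -1],
  [0, 0, -0.015, 0, 0, 0, -1],
  [0, 0, -0.015, 0, 0, 0, -1],
  [0, 0, -0.015, 0, 0, 0, -1],
  [0, 0, -0.015, 0, 0, 0, -1],
])

```text
time_s: 24.05
ee_pos: [0.4967, 0.2756, 0.2331]
eef_rot: [3.141, -0.0, 1.295]
force: [-0.3, -0.2, -2.9]
grip_width: 0.0348
grip_force: 20.0
```

Emit:
jog_arm([
  [0, 0, -0.01, 0, 0, 0, -1],
  [0, 0, -0.005, 0, 0, 0, -1],
  [0, 0, 0, 0, 0, 0, -1],
  [0, 0, 0, 0, 0, 0, -1],
  [0, 0, 0, 0, 0, 0, -1],
])

```text
time_s: 24.55
ee_pos: [0.4966, 0.2756, 0.2462]
eef_rot: [-3.141, 0.001, 1.295]
force: [-0.1, 0.1, -2.0]
grip_width: 0.0348
grip_force: 20.0
```

```bash
python3 - <<'E'
from h import *
for i in range(4): ctrl.camera("top")
m,s=snap("side","pics/s_end.png");o=ctrl.get_obs();print(o["ee_pos"],o["force"],o["grip_width"],o["grip_force"],o["joint_vel"].round(3))
# side view column through the canister axis: outer lid, gap, knob, inner disc, canister
g=cv2.cvtColor(s,cv2.COLOR_RGB2GRAY)
for z in(.21,.192,.177,.162,.134,.13,.12): print(z,proj(m,[.4962,.2748,z]).round(1))
u,v=proj(m,[.4962,.2748,.16]);u0=int(u)-36;v0=int(v)-48;print(u0,v0)
print("\n".join(" ".join(f"{x:3d}" for x in r) for r in g[v0:v0+84:3,u0:u0+75:3]))
E
```

```text
[0.49671837 0.27562024 0.2467409 ] [ 0.57352604 -0.09522264 -2.39664521] 0.03483082273748731 19.999773167073727 [-0.    -0.004 -0.002  0.002 -0.001  0.002]
0.21 [156.7 242.2]
0.192 [158.4 250.2]
0.177 [159.8 256.7]
0.162 [161.2 263. ]
0.134 [163.7 274.5]
0.13 [164.  276.1]
0.12 [164.9 280. ]
125 215
209 210 209 206  82  88  79  76  86  86  84  86  81  92 110 103 104 102  99  79  53  52  71 139 200
210 210 211 208  74  94  76  73  86  87  85  87  73  89  90 134 105  78  52  59  79 144 202 213 213
209 209 210 207 100  84  81  82  87  87  85  87  78  93  89 127 134  65  72 130 201 213 212 212 211
210 209 208 126 108 103  74  76  84  87  87  86  80  88  88  88 100 132 201 212 210 212 211 211 212
199 210 171 106 106 107  77  78  81  87  87  85  85  89  89  88  88 170 212 212 211 213 211 212 212
187 192 166 158 112 105  86  78  79  86  86  82  80  89  88  90  81 141 213 212 212 211 211 211 210
182 202 174 113 107 108 106  91  81  82  84  88  90  88  89  85  71 163 213 211 211 210 209 208 210
186 211 170 145 109 108 108 103  97  91  88  87  89  87  81  75  79 205 211 212 210 210 210 209 209
[... 1300 characters left out ...]

206 205 205 205 206 207 207 194 106 106  94  87  83  86  85  85  86  86  83 194 191 192 193 192 193
208 208 206 207 205 208 207 206 116 106 105 106 106 106 104  93  86  80  65 184 192 190 191 190 188
210 208 208 206 206 206 205 209 177  96 104 106 104 104 105  90  78  73  67 154 188 191 191 190 188
209 209 207 207 206 206 207 207 207  79  80  84  87  82  79  74  75  73  69 125 192 189 190 189 189
209 208 207 206 208 208 206 207 210 108  78  79  78  78  80  76  76  76  70  96 191 186 190 189 189
208 208 209 209 206 208 208 208 210 151  80  84  82  79  80  80  77  76  70  75 190 192 190 188 187
209 209 208 209 209 210 209 207 208 185  77  83  85  82  82  82  79  76  70  67 185 190 190 190 190
```

The side view's pixel values show the outer lid in the fingers, a clear gap to the dark knob, and the inner disc centred and level on the canister. The arm is still, so I'm handing in.

```bash
python3 -c "
from station import ctrl
print(ctrl.hand_in())"
```

```text
the job is handed in; nothing more can be done
None
```

I've handed the job in. By my measurements both long probes are in the canister, the inner lid is seated on it, and the outer lid is held still about 78 mm above the inner lid's knob; the simulator gave no verdict.

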